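# Clear the supply chest, finish the carton layer and hold the lid open

## Task

Move the two pencil cartons off the lid of the blue-lidded supply chest into the two empty places on the green carry board, lying flat and square so that all four cartons make the windmill layer round an open middle, and let go of them. Then raise the chest's lid and hold it open at 60 degrees for a pupil to reach in: it falls shut when let go, so finish still holding it there with the gripper. Leave the pencil pot, the tape dispenser and the book where they are.

Things in the scene. Friction and masses are not known exactly. Their poses are not given: they have to be found in the camera images.
- carton_1_center (a point): a kraft pencil carton, 150 x 46 x 44 mm (length, width, height), about 0.2 kg, the point at its centre, 22 mm above its underside; its x axis runs along the 150 mm length, z up. Starts lying on the chest's closed lid. Same as carton 2: either may go into either empty place.
- carton_2_center (a point): a kraft pencil carton, 150 x 46 x 44 mm (length, width, height), about 0.2 kg, the point at its centre, 22 mm above its underside; its x axis runs along the 150 mm length, z up. Starts lying on the chest's closed lid, beside carton 1.
- carton_3_center (a point): a kraft pencil carton, 150 x 46 x 44 mm (length, width, height), about 0.2 kg, the point at its centre, 22 mm above its underside; its x axis runs along the 150 mm length, z up. Already laid on the carry board, lengthwise along the board's x; it stays there.
- carton_4_center (a point): a kraft pencil carton, 150 x 46 x 44 mm (length, width, height), about 0.2 kg, the point at its centre, 22 mm above its underside; its x axis runs along the 150 mm length, z up. Already laid on the carry board, lengthwise along the board's y; it stays there.
- board_center (a point): Carry board: green-painted plywood, 210 x 210 mm, top 30 mm above the counter, fixed. Point: middle of its upper face, axes along its edges, z up. Windmill layer: each carton along one edge, one end 4 mm from the next one's long side, middle open. Carton centres (x, y in mm): carton 3 (-25, -77) along x, carton 4 (77, -25) along y, empty place 1 (25, 77) along x, empty place 2 (-77, 25) along y.
- space_1 (a point): Empty place 1: the point on the board's upper face over which the centre of a carton belongs; the carton lies lengthwise along this point's x axis (the board's x).
- space_2 (a point): Empty place 2: the point on the board's upper face over which the centre of a carton belongs; the carton lies lengthwise along this point's y axis (the board's y).
- lid (a joint): Opening angle of the chest's lid, rad: 0 shut, 1.047 is 60 degrees, stop at 1.45. Blue cap lid, about 0.6 kg, 210 mm deep, 300 wide, 35 high, its flat top 130 mm above the counter when shut. It turns about its rear edge, the front rising; nothing keeps it up, it falls shut from any angle. The chest is fixed.
- lid_handle (a point): Middle of the steel bow handle on the lid's front: a round bar 12 mm thick, 120 mm long, parallel to the hinge, its centre line 42 mm in front of the lid's front face and 18 mm below the lid's top; moves with the lid on a circle of radius 253 mm about the hinge. The bar can turn between gripping fingers. Axes with the lid shut: those of chest_hinge.
- chest_hinge (a point): Middle of the lid's hinge line, at the chest's rear edge, 95 mm above the counter. Its y axis is the hinge axis, its x axis points level from the chest's front to its back, z up. With the lid shut the handle bar lies at (-252, 0, 17) mm from here in these axes, the middle of the lid's top at (-105, 0, 35).
- pencil_pot: Black pencil pot with pencils, 80 mm across, pot 100 mm and pencils about 165 mm high, origin at the middle of its underside. Bystander.
- tape_dispenser: Beige tape dispenser, 150 x 58 x 92 mm, origin at the middle of its underside, x along its length. Bystander.
- book: Red hardback book lying flat, 130 x 190 x 24 mm, origin at the middle of its underside. Bystander.
There are look-alikes about, which are no part of the job. What is shaped like the part that bears carton_1_center but orange, purple or red is not meant.

How it is judged:
By the outcome, as a careful person would: the job done as asked, in the order asked, and still so for the second after the job is handed in, while the arm keeps its last pose, push and grip.
It also fails if it takes over 69 s, if anything falls off the work surface, if the arm or the gripper's body presses on something with over 40 N, if the wrist force passes 120 N, or if a joint passes its speed limit or range.

## Robot

A 6-joint arm with a two-finger parallel gripper is mounted at the origin on the work surface. World frame = base frame: x ahead of the robot, y to its left, z up, the work surface at z = 0. Lengths are in m, angles in rad, forces in N, time in s.
With the tool pointing down it reaches from about 0.375 to 0.9 m from the base axis. Payload 3.1 kg.
Tool frame: the origin (TCP) lies between the finger pads; the fingertips stand 8 mm ahead of it and the grasp point (between the pads) lies 11 mm behind it; z points along the fingers, y is the line along which they close (so a half turn about z gives the same grasp; the last joint's range is limited). The gripper opens to 87 mm and grips with 3 to 60 N. Pads are 19 mm wide; open, the fingers measure 117 mm over their backs; the gripper's body (75 mm by 190 mm) begins 51 mm behind the grasp point.
Start: joints at [-1.377, 0.527, 1.433, -0, 1.181, -0.178], TCP at [0.228, -0.582, 0.231] pointing down, gripper open.
Joint ranges: [-3.08, 3.08], [-0.75, 2.2], [0.22, 2.44], [-1.43, 4.57], [0, 2.65], [-2.85, 2.85]. Speed limits (rad/s): [2.79, 2.79, 3.14, 3.14, 3.14, 3.14].

## Interface

Orientations are given as a unit quaternion [x, y, z, w].
In Python, from rig import robot, vision, job gives the robot as it stands.
- The arm moves only by the shell command python3 -m handwheel 'ROWS' [OPENING] [FORCE]. ROWS is JSON, a list of rows, each a list of 4 numbers: the shift along the tool's x, y, z as a fraction of full scale, then the turn about the tool's z as a fraction of full scale. A call has 1 to 20 rows; each row is the pose to reach, as a shift and turn from the pose commanded when the call began, along the tool's axes at that moment, turning the shorter way round; what a row does not reach only later rows make up. Full scale, the value 1, is 300 mm for a shift and 2 pi rad for a turn. A row lasts 1/12 s, in which the tool goes at most 41.7 mm and 7.16 degrees, less where a joint would pass 70% of its speed; a pose out of reach is approached as far as the arm can. A call with a number of a shift or a turn outside -1 to 1 is refused whole. A call with a gripper value outside its range is refused whole. OPENING is the opening in per cent of the stroke, from 0 (shut) to 100 (fully open), set as the call begins (- or left out, the last holds). The fingers move at their own pace and stop on an object; FORCE is the grip in N (left out, the last holds). Time passes only in rows, so rows that repeat a pose let the fingers close. It gives the time, the measured TCP pose, the force, the opening and the grip force at its end, in the units of the state.
- robot.get_obs(): the state, without advancing time (a new reading comes with each control period).
- vision.camera(name): name is "scene" or "top" or "wrist"; returns a dict with "frame" (400x640x3 uint8, red, green, blue), "K" (3x3 intrinsics, pixels), "k1" (the pictures are not rectified: a ray, as slopes to the right and down, at radius r is drawn at 1 + k1 r^2 times it, then the intrinsics apply), "cam_to_world" (4x4, takes a point from camera to world coordinates); the wrist camera has in their place "hand_eye" (4x4, takes a point from camera to tool coordinates, whose origin is the TCP and whose axes are the flange's). Camera axes: x right, y down, z forward; pixel columns grow to the right and rows downward; lengths in m; the calibration is good to about 2 mm. A picture is of the moment at which its call begins: read the wrist's pose just before it. There is no depth.
- job.hand_in(): hands the job in; it is judged then, once.
Trained networks look in the newest picture that a camera, given by its name, has taken for a name from the list of things; names that differ only in an ending like _2 or _b are one class to them, and where a whole thing is asked for, a point or a joint stands for the part that bears it (a point fixed in the world has none). Each returns a list of dicts, best first, with "conf" (0 to 1); they miss things now and then, are a little off and sometimes report something else, mostly with a low value. They report only what shows in the picture. A call takes as long as a camera call. They do not tell look-alikes from the thing itself.
- vision.look_for(camera, label): "point" ([row, column] in pixels, amid what is visible of it).
- vision.outline_of(camera, label): "mask" (400x640 bool, what is visible of it) and "point" ([row, column] in pixels, amid what is visible of it).
The state is a dict: "time": time; "q": joint angles; "joint_velocities": joint speeds; "joint_torque": joint torques, N m; "position": TCP position; "tool_rot": TCP orientation; "ft_force": force on the tool from outside, world axes, zero at the start; "moment": the same for the moment, N m; "grip_width": finger opening in m; "grip_force": force on a finger pad.
Only numpy, scipy, OpenCV 4.12 (cv2) and the standard library are available. Lean on these libraries where they do the work, as an engineer would, in place of code of your own. Each camera call takes 0.05 s, during which the arm holds its last target. There are 200 camera calls.

## Working session

There is one attempt and no reset: what is moved stays moved. The work goes in short steps, Python scripts to look and compute and a shell command to move; the robot and the scene stay as the last step left them, time stands still between calls to the robot, and variables do not carry over. Pictures are saved under pics/ and viewed, at most 11 in all, crops included, and the job is handed in when it is done.

```bash
ls; mkdir -p pics; cat > h.py <<'E'
import numpy as np, cv2, sys
sys.path.insert(0,'.')
from rig import robot, vision, job
from scipy.spatial.transform import Rotation as R
def cam(n):
    o=robot.get_obs(); c=vision.camera(n)
    if n=='wrist':
        T=np.eye(4);T[:3,:3]=R.from_quat(o['tool_rot']).as_matrix();T[:3,3]=o['position']
        c['T']=T@np.array(c['hand_eye'])
    else: c['T']=np.array(c['cam_to_world'])
    c['K']=np.array(c['K']);return c
def pix2w(c,rc,z):
    K=c['K'];d=np.array([(rc[1]-K[0,2])/K[0,0],(rc[0]-K[1,2])/K[1,1]])
    u=d.copy()
    for _ in range(20): u=d/(1+c['k1']*(u@u))
    v=c['T'][:3,:3]@np.array([u[0],u[1],1]);p=c['T'][:3,3]
    return p+v*(z-p[2])/v[2]
def w2pix(c,P):
    q=c['T'][:3,:3].T@(np.array(P)-c['T'][:3,3]);u=q[:2]/q[2];u=u*(1+c['k1']*(u@u))
    return np.array([c['K'][1,1]*u[1]+c['K'][1,2],c['K'][0,0]*u[0]+c['K'][0,2]])
def save(c,f,crop=None,s=1):
    im=c['frame'][:,:,::-1]
    if crop: im=im[crop[0]:crop[1],crop[2]:crop[3]]
    cv2.imwrite('pics/'+f,cv2.resize(im,None,fx=s,fy=s,interpolation=cv2.INTER_CUBIC))
E
python3 - <<'E'
from h import *
np.set_printoptions(precision=3,suppress=True)
print(robot.get_obs())
for n in ('top','scene'):
    c=cam(n);save(c,n+'0.png');print(n,c['T'],c['K'],c['k1'])
    for l in ('carton_1_center','board_center','lid','lid_handle','pencil_pot','tape_dispenser','book'):
        print(l,[(np.round(d['point'],0),round(d['conf'],2)) for d in vision.look_for(n,l)])
E
```

```text
pics
{'time': 0.0, 'q': array([-1.376,  0.528,  1.434, -0.   ,  1.181, -0.178]), 'joint_velocities': array([-0.001,  0.001, -0.   , -0.002, -0.001,  0.001]), 'joint_torque': array([ -0.001, -44.005, -17.659,   0.063,   0.058,  -0.   ]), 'position': array([ 0.228, -0.581,  0.23 ]), 'tool_rot': array([ 0.983,  0.185, -0.   , -0.001]), 'ft_force': array([-0.047,  0.553,  0.114]), 'moment': array([-0.017,  0.024, -0.002]), 'grip_force': 0.0, 'grip_width': 0.08703119094463763}
top [[ 0.022 -0.997  0.076  0.494]
 [-1.    -0.021  0.013 -0.   ]
 [-0.011 -0.076 -0.997  1.201]
 [ 0.     0.     0.     1.   ]] [[470.81    0.    321.524]
 [  0.    470.81  201.361]
 [  0.      0.      1.   ]] -0.1292646720385233
carton_1_center [(array([311., 233.]), 0.87), (array([199., 340.]), 0.87), (array([105., 249.]), 0.85), (array([202., 251.]), 0.72)]
board_center [(array([252., 429.]), 0.62)]
lid [(array([208., 223.]), 0.69), (array([245., 473.]), 0.28)]
lid_handle [(array([210., 226.]), 0.78)]
pencil_pot [(array([118., 312.]), 0.92)]
tape_dispenser [(array([276., 318.]), 0.68)]
book [(array([128., 406.]), 0.88)]
scene [[ 0.7    0.466 -0.541  0.992]
 [ 0.714 -0.469  0.52  -0.415]
 [-0.011 -0.751 -0.661  0.637]
 [ 0.     0.     0.     1.   ]] [[375.772   0.    316.562]
 [  0.    375.772 201.197]
 [  0.      0.      1.   ]] -0.0664152238456193
carton_1_center [(array([157., 369.]), 0.94), (array([246., 316.]), 0.89), (array([240., 472.]), 0.64), (array([146., 305.]), 0.62)]
board_center [(array([269., 191.]), 0.63)]
lid [(array([173., 376.]), 0.58)]
lid_handle [(array([172., 381.]), 0.73)]
pencil_pot [(array([266., 412.]), 0.58), (array([294., 215.]), 0.42)]
tape_dispenser [(array([196., 275.]), 0.68)]
book [(array([358., 316.]), 0.55), (array([264., 413.]), 0.47)]
```

View pics/top0.png

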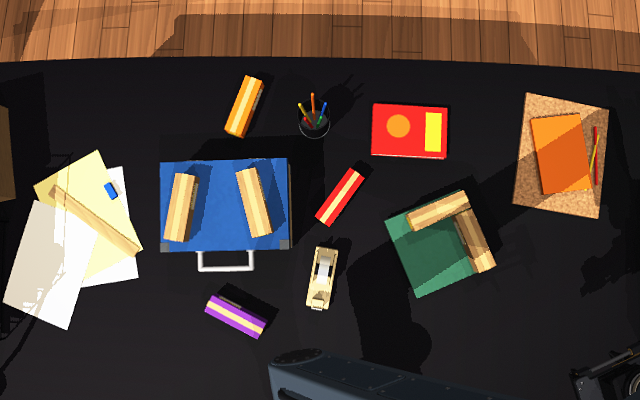

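View pics/scene0.png

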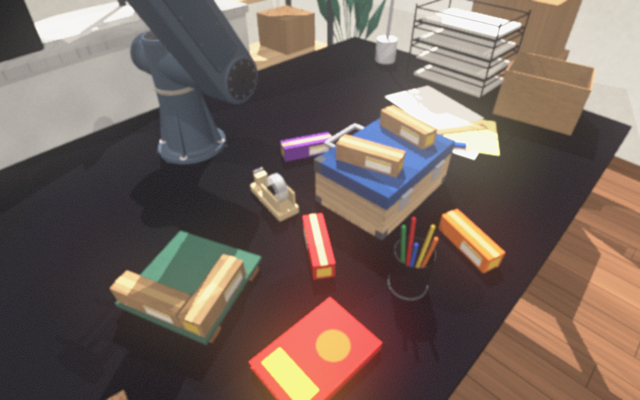

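The top view shows the kraft cartons on the blue lid at (207,181) and (202,253), and the bow handle at (262,225). The green board is at (245,440) with its left and bottom edges free. Carton look-alikes are orange (105,245), red (197,340) and purple (313,235). By the description, I want the two kraft ones on the lid.

```bash
cat >> h.py <<'E'
from scipy.optimize import minimize
def box(x,y,yaw,L,W,z0,z1,ox=0,oy=0):
    c,s=np.cos(yaw),np.sin(yaw);P=[]
    for a in (-L/2,L/2):
        for b in (-W/2,W/2):
            for z in (z0,z1):
                u,v=a+ox,b+oy;P.append([x+c*u-s*v,y+s*u+c*v,z])
    return P
def render(c,boxes,S=4):
    m=np.zeros((400*S,640*S),np.uint8)
    for b in boxes:
        h=np.array([w2pix(c,p)[::-1] for p in b])
        cv2.fillConvexPoly(m,cv2.convexHull(np.round((h+.5)*S*16).astype(np.int32)),255,cv2.LINE_8,4)
    return cv2.resize(m,(640,400),interpolation=cv2.INTER_AREA)/255.
def fit(c,mask,model,p0,ign=None):
    w=np.ones(mask.shape) if ign is None else ~ign
    m=mask.astype(float)
    f=lambda p:(np.abs(render(c,model(p))-m)*w).sum()
    p0=np.array(p0,float);sim=np.vstack([p0]+[p0+d for d in np.diag([.012,.012,.12])])
    r=minimize(f,p0,method='Nelder-Mead',options=dict(initial_simplex=sim,xatol=2e-5,fatol=.05,maxiter=250))
    return r.x,r.fun,m.sum()
carton=lambda z:(lambda p:[box(*p,.15,.046,z,z+.044)])
board=lambda p:[box(*p,.21,.21,0.0,.03),box(*p,.15,.046,.03,.074,-.025,-.077),box(*p,.046,.15,.03,.074,.077,-.025)]
lid=lambda p:[box(*p,.21,.30,.095,.13)]
def draw(c,im,boxes,col=(0,0,255)):
    for b in boxes:
        h=np.array([w2pix(c,p)[::-1] for p in b])
        cv2.polylines(im,[cv2.convexHull(np.round((h+.0)*16).astype(np.int32))],True,col,1,cv2.LINE_AA,4)
E
cat > m1.py <<'E'
from h import *
np.set_printoptions(precision=4,suppress=True)
c=cam('top');im=c['frame'][:,:,::-1].copy()
hsv=cv2.cvtColor(c['frame'],cv2.COLOR_RGB2HSV)
os=vision.outline_of('top','carton_1_center')
print([(np.round(o['point']),round(o['conf'],2),o['mask'].sum()) for o in os])
H,S,V=cv2.split(hsv)
def reg(m,r0,r1,c0,c1):
    z=np.zeros_like(m);z[r0:r1,c0:c1]=m[r0:r1,c0:c1];return z
kraft=(H>8)&(H<28)&(S>50)&(V>70)
kl=reg(kraft,160,245,160,215);kr=reg(kraft,160,242,225,280)
blue=(H>95)&(H<125)&(S>120)&(V>40)
bl=reg(blue,145,255,150,300)|kl|kr
bl=cv2.morphologyEx(bl.astype(np.uint8),cv2.MORPH_CLOSE,np.ones((9,9)))>0
green=(H>60)&(H<95)&(S>60)&(V>30)
bd=reg(green|((H>5)&(H<28)&(S>40)&(V>50)),185,305,380,500)
bd=cv2.morphologyEx(bd.astype(np.uint8),cv2.MORPH_CLOSE,np.ones((5,5)))>0
g=lambda rc,z:list(pix2w(c,rc,z)[:2])
for n,m,mod,p0 in (('L',kl,carton(.13),g((207,181),.16)+[-.1]),('R',kr,carton(.13),g((202,253),.16)+[.2]),
  ('board',bd,board,g((245,437),.03)+[.42]),('lid',bl,lid,g((205,225),.13)+[0.])):
    p,f,a=fit(c,m,mod,p0);print(n,p,'err',f,'area',a);draw(c,im,mod(p),(255,0,255))
    if n=='lid':
        hx=p[:2]+.105*np.array([np.cos(p[2]),np.sin(p[2])]);print('hinge',hx)
        bar=p[:2]-.147*np.array([np.cos(p[2]),np.sin(p[2])]);print('bar',bar,'px',w2pix(c,[*bar,.112]))
cv2.imwrite('pics/fit1.png',cv2.resize(im[140:310,150:510],None,fx=2.2,fy=2.2,interpolation=cv2.INTER_CUBIC))
E
python3 m1.py
```

```text
[(array([106., 244.]), 0.91, np.int64(1276)), (array([198., 341.]), 0.84, np.int64(1105)), (array([199., 252.]), 0.6, np.int64(1625))]
L [ 0.5544  0.331  -0.1427] err 116.62352941176471 area 1638.0
R [0.5682 0.1641 0.2863] err 90.98039215686273 area 1504.0
board [ 0.4857 -0.28    0.4112] err 154.25490196078434 area 7365.0
lid [0.5635 0.2415 0.0503] err 312.29803921568623 area 11569.0
hinge [0.6684 0.2468]
bar [0.4167 0.2341] px [268.222  225.0551]
```

View pics/fit1.png

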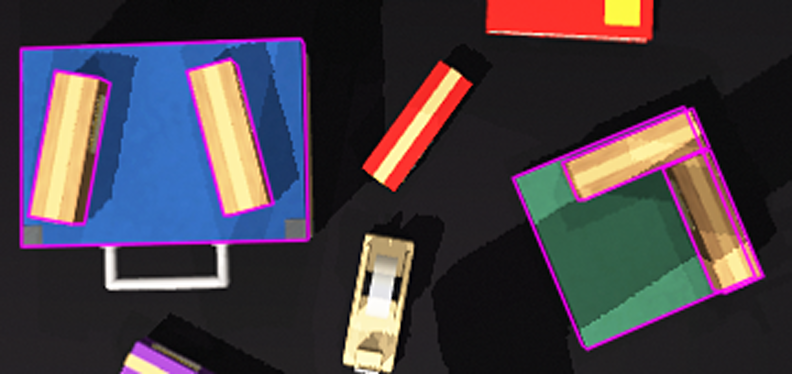

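All four fits line up in the overlay: both lid cartons are kraft, and the board's free places are on its left and bottom edges. I'll go over the board first for a wrist look.

```bash
cat >> h.py <<'E'
def plan(x,y,z,yaw):
    o=robot.get_obs();Rm=R.from_quat(o['tool_rot']).as_matrix()
    d=Rm.T@(np.array([x,y,z])-o['position']);y0=np.arctan2(Rm[1,0],Rm[0,0])
    t=-(yaw-y0);t=(t+np.pi/2)%np.pi-np.pi/2
    print('shift/0.3',np.round(d/.3,4),'turn/2pi',round(t/2/np.pi,4),'(alt %.4f)'%((t-np.sign(t)*np.pi)/2/np.pi),'rows>=',int(max(np.linalg.norm(d)/.0417,abs(t)/.125))+1,'yaw0 %.4f tilt %.4f'%(y0,Rm[2,2]),'t',o['time'])
E
python3 - <<'E'
from h import *
np.set_printoptions(precision=4,suppress=True)
print(cam('wrist')['hand_eye'])
plan(.486,-.28,.32,.411)
E
```

```text
[[-0.0011 -0.9654 -0.2608  0.071 ]
 [ 1.     -0.0011 -0.0001 -0.0006]
 [-0.0002 -0.2608  0.9654 -0.1547]
 [ 0.      0.      0.      1.    ]]
shift/0.3 [ 1.1687 -0.624  -0.2981] turn/2pi -0.0061 (alt 0.4939) rows>= 10 yaw0 0.3728 tilt -1.0000 t 0.95
```

```bash
python3 -m handwheel '[[0.1,-0.06,-0.1,0],[0.2,-0.12,-0.2,0],[0.3,-0.18,-0.3,0],[0.45,-0.26,-0.3,-0.006],[0.6,-0.34,-0.3,-0.006],[0.75,-0.42,-0.3,-0.006],[0.9,-0.5,-0.3,-0.006],[1,-0.56,-0.3,-0.006],[1,-0.62,-0.3,-0.006],[1,-0.62,-0.3,-0.006],[1,-0.62,-0.3,-0.006],[1,-0.62,-0.3,-0.006],[1,-0.62,-0.3,-0.006],[1,-0.62,-0.3,-0.006],[1,-0.62,-0.3,-0.006]]' 100
cat > m2.py <<'E'
from h import *
np.set_printoptions(precision=4,suppress=True)
c=cam('wrist');im=c['frame'][:,:,::-1].copy()
H,S,V=cv2.split(cv2.cvtColor(c['frame'],cv2.COLOR_RGB2HSV))
bd=((H>60)&(H<95)&(S>60)&(V>30))|((H>5)&(H<28)&(S>40)&(V>50))
ok=render(c,[box(.486,-.28,.411,.24,.24,0,.08)])>0
bd=cv2.morphologyEx((bd&ok).astype(np.uint8),cv2.MORPH_CLOSE,np.ones((9,9)))>0
p,f,a=fit(c,bd,board,[.486,-.28,.411]);print(p,f,a);draw(c,im,board(p),(255,0,255))
sp=[box(*p,.15,.046,.03,.03,.025,.077),box(*p,.046,.15,.03,.03,-.077,.025)];draw(c,im,sp,(0,255,255))
cv2.imwrite('pics/brd.png',im);cv2.imwrite('pics/mask.png',bd*255)
Rz=np.array([[np.cos(p[2]),-np.sin(p[2])],[np.sin(p[2]),np.cos(p[2])]])
print('s1',p[:2]+Rz@[.025,.077],'s2',p[:2]+Rz@[-.077,.025])
E
python3 m2.py
```

```text
time: 2.2
position: [0.4387, -0.3012, 0.3204]
tool_rot: [0.979, 0.203, -0.0, 0.0]
ft_force: [0.2, 0.7, -0.8]
grip_width: 0.0871
grip_force: 0.0
[ 0.4839 -0.2795  0.418 ] 1353.4078431372548 19859.0
s1 [ 0.4754 -0.199 ] s2 [ 0.4033 -0.2879][ WARN:0@1.949] global loadsave.cpp:1063 imwrite_ Unsupported depth image for selected encoder is fallbacked to CV_8U.
```

View pics/brd.png

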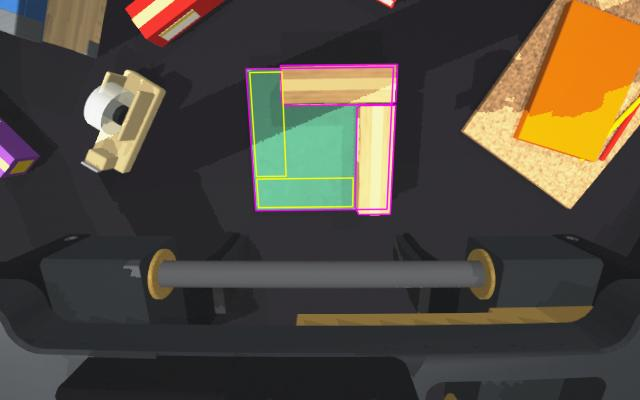

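The board lies square in the wrist view at (140,325), and the yellow outlines mark the two free places. The colour mask lost the bright highlight on carton 3, so I'll re-segment by brightness and plan the first carton.

```bash
sed -i 's/^bd=((H>60).*/bd=(V>70)/' m2.py; python3 m2.py 2>/dev/null; python3 - <<'E'
from h import *
plan(.568,.164,.32,.286)
E
```

```text
[ 0.4835 -0.2797  0.4165] 199.01960784313727 20896.0
s1 [ 0.4752 -0.1992] s2 [ 0.403 -0.288]
shift/0.3 [ 1.0106 -1.2508  0.0013] turn/2pi 0.0195 (alt -0.4805) rows>= 12 yaw0 0.4084 tilt -1.0000 t 2.3
```

```bash
python3 -m handwheel '[[0.1,-0.1,0,0],[0.2,-0.2,0,0.01],[0.3,-0.3,0,0.02],[0.4,-0.4,0,0.02],[0.5,-0.5,0,0.02],[0.6,-0.6,0,0.02],[0.7,-0.7,0,0.02],[0.8,-0.8,0,0.02],[0.9,-0.9,0,0.02],[1,-1,0,0.02],[1,-1,0,0.02],[1,-1,0,0.02],[1,-1,0,0.02],[1,-1,0,0.02]]'
```

```text
time: 3.47
position: [0.5942, 0.0935, 0.3203]
tool_rot: [0.99, 0.141, -0.001, 0.0]
ft_force: [-0.6, -0.3, 0.5]
grip_width: 0.0871
grip_force: 0.0
```

```bash
cat > m3.py <<'E'
from h import *
np.set_printoptions(precision=4,suppress=True)
def run(f,items,margin=.03):
    c=cam('wrist');im=c['frame'][:,:,::-1].copy()
    H,S,V=cv2.split(cv2.cvtColor(c['frame'],cv2.COLOR_RGB2HSV))
    k=((H<35)|(H>170))&(V>60)&~((H>95)&(H<130)&(S>60))
    for p0,z in items:
        ok=render(c,[box(*p0,.15+margin,.046+margin,z,z+.044)])>0
        m=cv2.morphologyEx((k&ok).astype(np.uint8),cv2.MORPH_CLOSE,np.ones((5,5)))>0
        p,e,a=fit(c,m,carton(z),p0,~ok);print(p,e,a);draw(c,im,carton(z)(p),(255,0,255))
    cv2.imwrite('pics/'+f,im)
if __name__=='__main__':
    run('lidc.png',[([.5682,.1641,.2863],.13),([.5544,.331,-.1427],.13)])
    plan(.568,.164,.161,.286)
E
python3 m3.py
```

```text
[0.5669 0.1632 0.2839] 770.7098039215686 5924.0
[ 0.5518  0.3312 -0.1535] 836.5843137254902 9145.0
shift/0.3 [-0.0179 -0.251   0.5315] turn/2pi -0.0006 (alt 0.4994) rows>= 5 yaw0 0.2825 tilt -1.0000 t 3.5167
```

View pics/lidc.png

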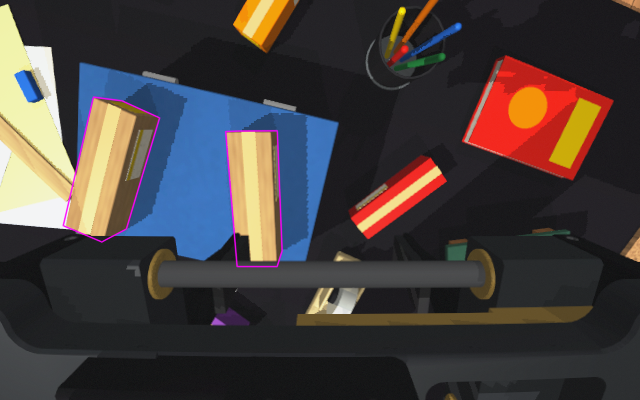

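The two kraft cartons on the lid are well outlined at (200,250) and (165,112). I'll pick the right one.

```bash
python3 - <<'E'
from h import *
plan(.567,.1635,.146,.284)
E
```

```text
shift/0.3 [-0.0215 -0.2504  0.5815] turn/2pi -0.0002 (alt 0.4998) rows>= 5 yaw0 0.2825 tilt -1.0000 t 3.5167
```

```bash
python3 -m handwheel '[[-0.01,-0.1,0,0],[-0.02,-0.2,0.05,0],[-0.0215,-0.25,0.13,0],[-0.0215,-0.25,0.23,0],[-0.0215,-0.25,0.33,0],[-0.0215,-0.25,0.43,0],[-0.0215,-0.25,0.51,0],[-0.0215,-0.25,0.56,0],[-0.0215,-0.25,0.58,0],[-0.0215,-0.25,0.58,0],[-0.0215,-0.25,0.58,0],[-0.0215,-0.25,0.58,0]]'
python3 -m handwheel '[[0,0,0,0],[0,0,0,0],[0,0,0,0],[0,0,0,0],[0,0,0,0],[0,0,0,0],[0,0,0,0],[0,0,0,0],[0,0,0,0]]' 30 25
python3 -m handwheel '[[0,0,-0.04,0],[0,0,-0.1,0],[0,0,-0.17,0],[0,0,-0.25,0],[0,0,-0.33,0],[0,0,-0.37,0],[0,0,-0.4,0],[0,0,-0.4,0],[0,0,-0.4,0]]'
python3 -c "
from h import *
plan(.4752,-.1992,.266,.4165)"
```

```text
time: 4.52
position: [0.5686, 0.1649, 0.1481]
tool_rot: [0.99, 0.141, 0.002, 0.0]
ft_force: [0.6, -1.0, 0.7]
grip_width: 0.0869
grip_force: 0.0
time: 5.27
position: [0.5676, 0.1651, 0.1466]
tool_rot: [0.99, 0.142, 0.0, 0.0]
ft_force: [0.4, -1.5, 1.3]
grip_width: 0.0456
grip_force: 25.0
time: 6.02
position: [0.5668, 0.1654, 0.2659]
tool_rot: [0.99, 0.142, -0.001, -0.0]
ft_force: [-0.4, 0.5, -2.7]
grip_width: 0.0455
grip_force: 25.0
shift/0.3 [-6.3470e-01  1.0807e+00  1.0000e-04] turn/2pi -0.021 (alt 0.4790) rows>= 10 yaw0 0.2848 tilt -1.0000 t 6.0167
```

```bash
python3 -m handwheel '[[-0.03,0.05,0,0],[-0.08,0.13,0,-0.005],[-0.13,0.22,0,-0.01],[-0.19,0.32,0,-0.015],[-0.25,0.42,0,-0.021],[-0.31,0.52,0,-0.021],[-0.37,0.63,0,-0.021],[-0.43,0.74,0,-0.021],[-0.49,0.84,0,-0.021],[-0.54,0.92,0,-0.021],[-0.58,0.98,0,-0.021],[-0.61,1,0,-0.021],[-0.63,1,0,-0.021],[-0.63,1,0,-0.021],[-0.63,1,0,-0.021],[-0.63,1,0,-0.021]]'
python3 -c "
from h import *
plan(.4752+.001,-.1992+.0005,.146,.4165)"
```

```text
time: 7.35
position: [0.4704, -0.1741, 0.2664]
tool_rot: [0.978, 0.208, -0.0, -0.0]
ft_force: [-0.0, -0.6, -2.4]
grip_width: 0.0455
grip_force: 25.0
shift/0.3 [-0.0157  0.083   0.4011] turn/2pi 0.0003 (alt -0.4997) rows>= 3 yaw0 0.4183 tilt -1.0000 t 7.35
```

```bash
python3 -m handwheel '[[-0.01,0.05,0.05,0],[-0.0157,0.083,0.13,0],[-0.0157,0.083,0.23,0],[-0.0157,0.083,0.33,0],[-0.0157,0.083,0.43,0],[-0.0157,0.083,0.5,0],[-0.0157,0.083,0.54,0],[-0.0157,0.083,0.55,0],[-0.0157,0.083,0.55,0],[-0.0157,0.083,0.55,0],[-0.0157,0.083,0.55,0]]'
python3 - <<'E'
from h import *
np.set_printoptions(precision=4,suppress=True)
plan(.4762,-.1987,.047,.4165)
o=robot.get_obs();z=o['position'][2]-.016
c=cam('wrist');im=c['frame'][:,:,::-1].copy();B=[.4835,-.2797,.4165]
draw(c,im,board(B),(255,0,255));draw(c,im,carton(z)([.4752,-.1992,.4165]),(0,255,0))
cv2.imwrite('pics/pl1.png',im[:300])
E
```

```text
time: 8.27
position: [0.4772, -0.2005, 0.1027]
tool_rot: [0.978, 0.207, 0.001, 0.001]
ft_force: [-0.9, -0.7, -1.9]
grip_width: 0.046
grip_force: 25.0
shift/0.3 [-0.0009 -0.0073  0.1857] turn/2pi 0.0002 (alt -0.4998) rows>= 2 yaw0 0.4175 tilt -1.0000 t 8.2667
```

View pics/pl1.png

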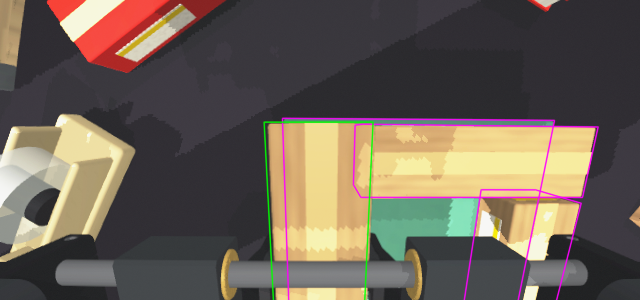

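In the wrist view the held carton (front edge near row 123, columns 268–372) sits beside carton 4, and the overlays agree to about 1–2 mm. I'll lower it now.

```bash
python3 -m handwheel '[[-0.001,-0.005,0.03,0],[-0.001,-0.006,0.08,0],[-0.001,-0.006,0.12,0],[-0.001,-0.006,0.15,0],[-0.001,-0.006,0.17,0],[-0.001,-0.006,0.17,0],[-0.001,-0.006,0.17,0],[-0.001,-0.006,0.17,0]]'
python3 -c "
from h import *
plan(.4762,-.1987,.0465,.4165)"
```

```text
time: 8.98
position: [0.4754, -0.199, 0.0509]
tool_rot: [0.978, 0.207, 0.0, 0.0]
ft_force: [0.9, -0.4, -2.5]
grip_width: 0.046
grip_force: 25.0
shift/0.3 [0.0027 0.     0.0147] turn/2pi 0.0 (alt -0.5000) rows>= 1 yaw0 0.4167 tilt -1.0000 t 8.9833
```

```bash
python3 -m handwheel '[[0.002,0,0.005,0],[0.002,0,0.01,0],[0.002,0,0.014,0],[0.002,0,0.016,0],[0.002,0,0.016,0],[0.002,0,0.016,0]]'
python3 -m handwheel '[[0,0,0,0],[0,0,0,0],[0,0,0,0],[0,0,0,0],[0,0,0,0]]' 88
python3 -m handwheel '[[0,0,-0.05,0],[0,0,-0.15,0],[0,0,-0.27,0],[0,0,-0.4,0],[0,0,-0.53,0],[0,0,-0.66,0],[0,0,-0.78,0],[0,0,-0.86,0],[0,0,-0.88,0],[0,0,-0.88,0]]' 100
python3 - <<'E'
from h import *
plan(.49,.19,.31,-.14)
E
```

```text
time: 9.48
position: [0.4759, -0.1986, 0.0465]
tool_rot: [0.978, 0.207, 0.0, 0.0]
ft_force: [-0.8, 1.0, 6.0]
grip_width: 0.046
grip_force: 25.0
time: 9.9
position: [0.4756, -0.1985, 0.0456]
tool_rot: [0.978, 0.207, -0.0, -0.0]
ft_force: [0.6, 0.3, -0.1]
grip_width: 0.0709
grip_force: 0.0
time: 10.73
position: [0.4764, -0.199, 0.3116]
tool_rot: [0.978, 0.207, 0.002, 0.002]
ft_force: [-0.6, -0.2, -0.9]
grip_width: 0.0868
grip_force: 0.0
shift/0.3 [ 0.5664 -1.1674  0.002 ] turn/2pi 0.0886 (alt -0.4114) rows>= 10 yaw0 0.4169 tilt -1.0000 t 10.7333
```

```bash
python3 -m handwheel '[[0.05,-0.08,0,0.01],[0.12,-0.19,0,0.02],[0.19,-0.3,0,0.03],[0.26,-0.41,0,0.05],[0.33,-0.52,0,0.07],[0.4,-0.63,0,0.09],[0.47,-0.74,0,0.09],[0.53,-0.84,0,0.09],[0.58,-0.92,0,0.09],[0.62,-1,0,0.09],[0.62,-1,0,0.09],[0.62,-1,0,0.09],[0.62,-1,0,0.09]]'
python3 - <<'E'
from h import *
plan(.553,.30,.31,-.148)
plan(.553,.331,.31,-.148)
E
```

```text
time: 11.82
position: [0.5232, 0.1506, 0.3077]
tool_rot: [0.997, -0.074, -0.002, 0.001]
ft_force: [0.1, -0.3, -0.3]
grip_width: 0.0868
grip_force: 0.0
shift/0.3 [ 0.0245 -0.5072 -0.0085] turn/2pi -0.0001 (alt 0.4999) rows>= 4 yaw0 -0.1484 tilt -1.0000 t 11.8167
shift/0.3 [ 0.0092 -0.6094 -0.0086] turn/2pi -0.0001 (alt 0.4999) rows>= 5 yaw0 -0.1484 tilt -1.0000 t 11.8167
```

```bash
python3 -m handwheel '[[-0.05,-0.1,0,0],[-0.1,-0.22,0,0],[-0.14,-0.35,0,0],[-0.14,-0.47,0,0],[-0.14,-0.56,0,0],[-0.14,-0.61,0,0],[-0.14,-0.61,0,0],[-0.14,-0.61,0,0],[-0.14,-0.61,0,0],[-0.14,-0.61,0,0]]'
cat > m4.py <<'E'
from m3 import *
run('L2.png',[([.5535,.331,-.148],.13)],.012)
plan(.5535,.331,.146,-.148)
E
python3 m4.py
```

```text
time: 12.65
position: [0.5099, 0.3364, 0.3094]
tool_rot: [0.997, -0.075, -0.0, 0.0]
ft_force: [0.1, 0.1, 0.6]
grip_width: 0.0868
grip_force: 0.0
[ 0.552   0.3299 -0.1436] 121.70588235294117 7077.0
shift/0.3 [ 0.1465 -0.0038  0.5454] turn/2pi -0.0005 (alt 0.4995) rows>= 5 yaw0 -0.1509 tilt -1.0000 t 12.7
```

View pics/L2.png

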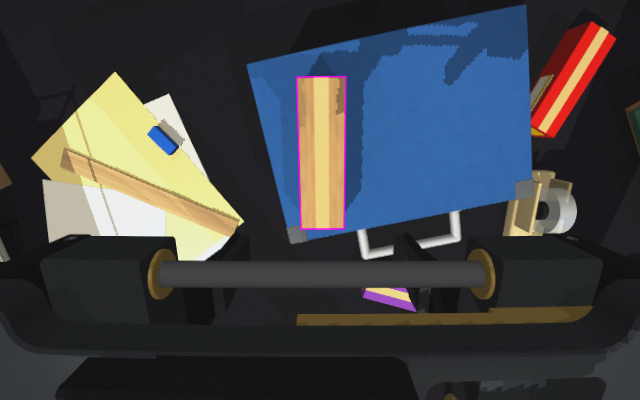

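The carton is cleanly outlined at (150,320). I'll pick it up.

```bash
python3 -m handwheel '[[0.05,0,0.03,-0.001],[0.1,0,0.08,-0.001],[0.142,0,0.15,-0.001],[0.142,0,0.25,-0.001],[0.142,0,0.35,-0.001],[0.142,0,0.44,-0.001],[0.142,0,0.5,-0.001],[0.142,0,0.53,-0.001],[0.142,0,0.545,-0.001],[0.142,0,0.545,-0.001],[0.142,0,0.545,-0.001]]'
python3 -m handwheel '[[0,0,0,0],[0,0,0,0],[0,0,0,0],[0,0,0,0],[0,0,0,0],[0,0,0,0],[0,0,0,0],[0,0,0,0],[0,0,0,0]]' 30 25
python3 -m handwheel '[[0,0,-0.04,0],[0,0,-0.1,0],[0,0,-0.17,0],[0,0,-0.25,0],[0,0,-0.33,0],[0,0,-0.37,0],[0,0,-0.4,0],[0,0,-0.4,0],[0,0,-0.4,0]]'
python3 -c "
from h import *
plan(.403,-.288,.266,-1.154)"
```

```text
time: 13.62
position: [0.5532, 0.332, 0.1472]
tool_rot: [0.997, -0.071, 0.001, -0.0]
ft_force: [0.5, -0.3, 0.3]
grip_width: 0.0869
grip_force: 0.0
time: 14.37
position: [0.5518, 0.3313, 0.1464]
tool_rot: [0.997, -0.071, -0.0, 0.001]
ft_force: [0.2, -1.9, 2.8]
grip_width: 0.0459
grip_force: 25.0
time: 15.12
position: [0.5516, 0.3321, 0.2661]
tool_rot: [0.997, -0.071, -0.0, -0.0]
ft_force: [-0.7, 0.6, -3.9]
grip_width: 0.0458
grip_force: 25.0
shift/0.3 [-0.197   2.1163  0.    ] turn/2pi 0.161 (alt -0.3390) rows>= 16 yaw0 -0.1424 tilt -1.0000 t 15.1167
```

```bash
python3 -m handwheel '[[0,0.05,0,0.005],[-0.01,0.13,0,0.015],[-0.02,0.22,0,0.03],[-0.03,0.32,0,0.045],[-0.04,0.43,0,0.06],[-0.05,0.54,0,0.075],[-0.06,0.65,0,0.09],[-0.07,0.76,0,0.105],[-0.08,0.87,0,0.12],[-0.09,0.95,0,0.135],[-0.09,1,0,0.15],[-0.09,1,0,0.16],[-0.09,1,0,0.161],[-0.09,1,0,0.161]]'
python3 -c "
from h import *
plan(.403,-.288,.266,-1.154)"
```

```text
time: 16.28
position: [0.482, 0.0389, 0.2652]
tool_rot: [0.838, -0.545, -0.001, 0.0]
ft_force: [-0.2, -0.7, -2.7]
grip_width: 0.0459
grip_force: 25.0
shift/0.3 [ 0.8894  0.6823 -0.0028] turn/2pi 0.0001 (alt -0.4999) rows>= 9 yaw0 -1.1534 tilt -1.0000 t 16.2833
```

```bash
python3 -m handwheel '[[0.05,0.04,0,0],[0.13,0.1,0,0],[0.22,0.17,0,0],[0.31,0.24,0,0],[0.41,0.31,0,0],[0.51,0.39,0,0],[0.61,0.47,0,0],[0.7,0.54,0,0],[0.78,0.6,0,0],[0.84,0.65,0,0],[0.89,0.682,0,0],[0.89,0.682,0.1,0],[0.89,0.682,0.22,0],[0.89,0.682,0.34,0],[0.89,0.682,0.44,0],[0.89,0.682,0.51,0],[0.89,0.682,0.54,0],[0.89,0.682,0.54,0],[0.89,0.682,0.54,0],[0.89,0.682,0.54,0]]'
cat > m5.py <<'E'
from h import *
plan(.403,-.288,.0465,-1.154)
o=robot.get_obs();z=o['position'][2]-.016
c=cam('wrist');im=c['frame'][:,:,::-1].copy();B=[.4835,-.2797,.4165]
draw(c,im,board(B),(255,0,255));draw(c,im,carton(.03)([.4752,-.1992,.4165]),(255,255,0));draw(c,im,carton(z)([*o['position'][:2],-1.154]),(0,255,0))
cv2.imwrite('pics/pl2.png',im[:320])
E
python3 m5.py
```

```text
time: 17.95
position: [0.4047, -0.2888, 0.1054]
tool_rot: [0.838, -0.545, 0.001, 0.0]
ft_force: [0.4, -0.7, -2.4]
grip_width: 0.0459
grip_force: 25.0
shift/0.3 [-0.0053  0.0044  0.1963] turn/2pi 0.0002 (alt -0.4998) rows>= 2 yaw0 -1.1530 tilt -1.0000 t 17.95
```

View pics/pl2.png

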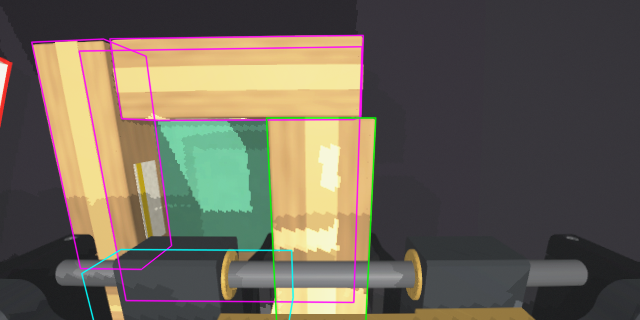

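The held carton matches its predicted outline (end at row 118) and the board overlay is good to about 1 px. I'll lower it.

```bash
python3 -m handwheel '[[-0.003,0.003,0.03,0],[-0.004,0.004,0.08,0],[-0.004,0.004,0.13,0],[-0.004,0.004,0.16,0],[-0.004,0.004,0.18,0],[-0.004,0.004,0.18,0],[-0.004,0.004,0.18,0],[-0.004,0.004,0.18,0]]'
python3 -c "
from h import *
plan(.403,-.288,.0465,-1.154)"
```

```text
time: 18.67
position: [0.4024, -0.2879, 0.0507]
tool_rot: [0.838, -0.546, 0.001, 0.0]
ft_force: [-0.2, 0.4, -1.6]
grip_width: 0.0456
grip_force: 25.0
shift/0.3 [ 0.001  -0.0016  0.0141] turn/2pi 0.0 (alt -0.5000) rows>= 1 yaw0 -1.1540 tilt -1.0000 t 18.6667
```

```bash
python3 -m handwheel '[[0.001,-0.001,0.005,0],[0.001,-0.001,0.01,0],[0.001,-0.001,0.014,0],[0.001,-0.001,0.016,0],[0.001,-0.001,0.016,0],[0.001,-0.001,0.016,0]]'
python3 -m handwheel '[[0,0,0,0],[0,0,0,0],[0,0,0,0],[0,0,0,0],[0,0,0,0]]' 88
python3 -m handwheel '[[0,0,-0.05,0],[0,0,-0.15,0],[0,0,-0.27,0],[0,0,-0.4,0],[0,0,-0.53,0],[0,0,-0.66,0],[0,0,-0.78,0],[0,0,-0.86,0],[0,0,-0.88,0],[0,0,-0.88,0]]' 100
cat > m6.py <<'E'
from h import *
c=cam('top');im=c['frame'][:,:,::-1].copy()
B=[.4857,-.28,.4135];b=lambda ox,oy,L,W:[box(*B,L,W,.03,.074,ox,oy)]
draw(c,im,board(B)+b(.025,.077,.15,.046)+b(-.077,.025,.046,.15),(255,0,255))
cv2.imwrite('pics/done1.png',cv2.resize(np.hstack([im[180:310,375:505],c['frame'][180:310,375:505,::-1]]),None,fx=3,fy=3,interpolation=cv2.INTER_CUBIC))
plan(.4167,.2341,.30,1.621)
E
python3 m6.py
```

```text
time: 19.17
position: [0.4028, -0.2879, 0.0464]
tool_rot: [0.838, -0.545, 0.001, 0.0]
ft_force: [-1.0, 1.2, 4.9]
grip_width: 0.0458
grip_force: 25.0
time: 19.58
position: [0.4025, -0.2877, 0.0454]
tool_rot: [0.838, -0.546, -0.0, -0.0]
ft_force: [-0.4, -0.0, 0.5]
grip_width: 0.0708
grip_force: 0.0
time: 20.42
position: [0.4031, -0.2884, 0.3114]
tool_rot: [0.838, -0.545, 0.002, 0.001]
ft_force: [0.0, -0.8, 0.1]
grip_width: 0.0869
grip_force: 0.0
shift/0.3 [-1.5703 -0.7476  0.0308] turn/2pi 0.0583 (alt -0.4417) rows>= 13 yaw0 -1.1541 tilt -1.0000 t 20.4667
```

View pics/done1.png

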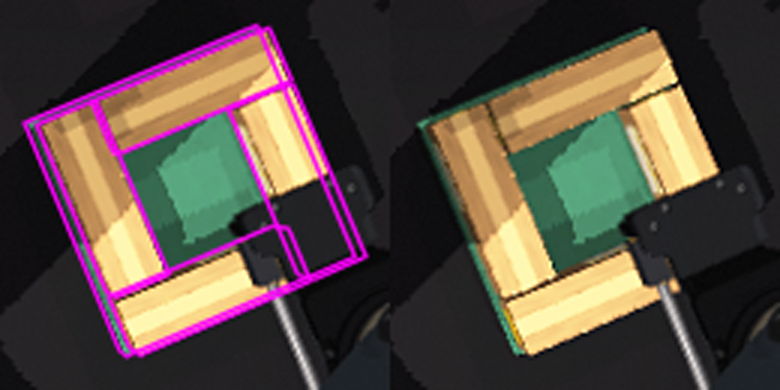

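The windmill layer is complete, with even gaps and everything within the predicted outlines. Next is the handle. The half-turn alternative would exceed joint 6's range, so I turn −0.44 overall.

```bash
python3 -m handwheel '[[-0.04,-0.02,0,-0.015],[-0.1,-0.05,0,-0.03],[-0.17,-0.08,0,-0.05],[-0.24,-0.11,0,-0.07],[-0.31,-0.15,0,-0.09],[-0.38,-0.18,0,-0.11],[-0.45,-0.21,0,-0.13],[-0.52,-0.24,0,-0.15],[-0.59,-0.28,0,-0.17],[-0.66,-0.31,0,-0.19],[-0.73,-0.34,0,-0.21],[-0.79,-0.37,0,-0.22],[-0.8,-0.37,0,-0.22],[-0.8,-0.37,0,-0.22],[-0.8,-0.37,0,-0.22],[-0.8,-0.37,0,-0.22]]'
python3 -c "
from h import *
plan(.4167,.2341,.26,1.621)"
```

```text
time: 21.8
position: [0.4067, -0.024, 0.3087]
tool_rot: [0.994, 0.113, -0.001, -0.0]
ft_force: [0.7, 0.1, 0.6]
grip_width: 0.0871
grip_force: 0.0
shift/0.3 [ 0.2261 -0.8308  0.1623] turn/2pi -0.2219 (alt 0.2781) rows>= 12 yaw0 0.2266 tilt -1.0000 t 21.8
```

```bash
python3 -m handwheel '[[0.02,-0.07,0,-0.015],[0.04,-0.15,0.02,-0.03],[0.06,-0.23,0.04,-0.05],[0.08,-0.31,0.06,-0.07],[0.1,-0.39,0.08,-0.09],[0.13,-0.47,0.1,-0.11],[0.15,-0.55,0.12,-0.13],[0.17,-0.63,0.14,-0.15],[0.19,-0.71,0.16,-0.17],[0.21,-0.78,0.16,-0.19],[0.226,-0.83,0.16,-0.21],[0.226,-0.83,0.16,-0.222],[0.226,-0.83,0.16,-0.222],[0.226,-0.83,0.16,-0.222],[0.226,-0.83,0.16,-0.222]]'
cat > m7.py <<'E'
from h import *
np.set_printoptions(precision=4,suppress=True)
c=cam('wrist');im=c['frame'][:,:,::-1].copy()
H,S,V=cv2.split(cv2.cvtColor(c['frame'],cv2.COLOR_RGB2HSV))
bar=lambda p:[box(*p,.012,.12,.106,.118)]
draw(c,im,bar([.4167,.2341,.05]),(255,0,255))
blue=(H>95)&(H<125)&(S>90)&(V>40)
for o in vision.outline_of('wrist','lid_handle'):
    print(o['point'],o['conf'],o['mask'].sum())
    im[o['mask']]=im[o['mask']]//2+np.array([0,0,120],np.uint8)
# lid fit within visible part
p=[.5627,.2415,.05]
draw(c,im,lid(p),(0,255,255))
plan(.4167,.2341,.123,1.621)
cv2.imwrite('pics/bar.png',im)
E
python3 m7.py
```

```text
time: 23.05
position: [0.4168, 0.2338, 0.2613]
tool_rot: [0.69, 0.724, -0.0, -0.0]
ft_force: [-0.2, -0.5, 0.8]
grip_width: 0.0869
grip_force: 0.0
[145.4, 449.7] 0.75 47139
shift/0.3 [ 0.0009 -0.0001  0.4614] turn/2pi -0.0001 (alt 0.4999) rows>= 4 yaw0 1.6203 tilt -1.0000 t 23.15
```

View pics/bar.png

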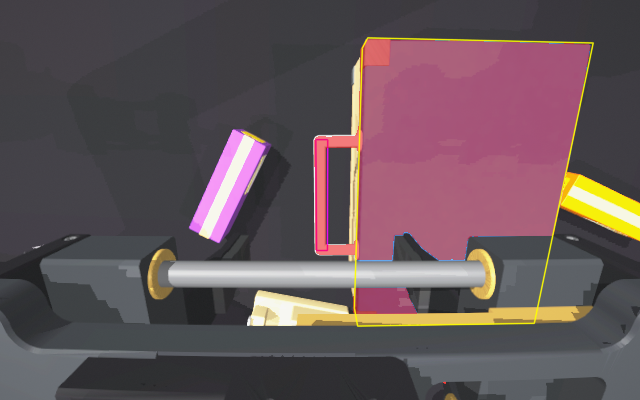

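The bar sits at columns 315–328, rows 137–253, matching the prediction to about 1 mm. The lid face is only 42 mm behind it, so I go down with the fingers about 32 mm apart.

```bash
python3 -m handwheel '[[0,0,0,0],[0,0,0.02,0],[0,0,0.04,0],[0,0,0.06,0],[0,0,0.1,0],[0,0,0.17,0],[0,0,0.25,0],[0,0,0.33,0],[0,0,0.41,0],[0,0,0.47,0],[0,0,0.51,0],[0,0,0.527,0],[0,0,0.527,0],[0,0,0.527,0],[0,0,0.527,0]]' 37
python3 -m handwheel '[[0,0,0,0],[0,0,0,0],[0,0,0,0],[0,0,0,0],[0,0,0,0],[0,0,0,0],[0,0,0,0]]' 5 30
python3 - <<'E'
from h import *
a0=np.arctan2(.017,.252);r=np.hypot(.017,.252)
for d in (1,3,6,10,14,18,22,26,30,34,38,42,46,50,53,56,58,59,60):
    a=a0+np.radians(d);print(d,round(r*(np.cos(a0)-np.cos(a))/.3,3),round(-r*(np.sin(a)-np.sin(a0))/.3,3))
o=robot.get_obs();print(o['q'])
E
```

```text
time: 24.4
position: [0.4171, 0.2348, 0.104]
tool_rot: [0.688, 0.725, 0.001, 0.0]
ft_force: [0.3, -0.2, -0.3]
grip_width: 0.032
grip_force: 0.0
time: 24.98
position: [0.4151, 0.2345, 0.1036]
tool_rot: [0.688, 0.725, -0.001, -0.001]
ft_force: [-3.1, 0.8, 5.4]
grip_width: 0.011
grip_force: 30.0
1 0.001 -0.015
3 0.004 -0.044
6 0.011 -0.087
10 0.023 -0.145
14 0.039 -0.202
18 0.059 -0.257
22 0.082 -0.311
26 0.11 -0.362
30 0.141 -0.412
34 0.175 -0.46
38 0.213 -0.505
42 0.254 -0.548
46 0.297 -0.587
50 0.343 -0.623
53 0.38 -0.648
56 0.417 -0.671
58 0.443 -0.686
59 0.456 -0.693
60 0.469 -0.699
[2.79092175e-01 5.45834629e-01 1.91162178e+00 6.58617577e-04
 6.86704269e-01 2.26392482e-01]
```

```bash
python3 -m handwheel '[[0.001,0.001,-0.015,0],[0,0.004,-0.044,0],[0,0.011,-0.087,0],[0,0.023,-0.145,0],[0,0.039,-0.202,0],[0,0.059,-0.257,0],[0,0.082,-0.311,0],[0,0.11,-0.362,0],[0,0.141,-0.412,0],[0,0.175,-0.46,0],[0,0.175,-0.46,0],[0,0.175,-0.46,0]]'
python3 -c "
from h import *
plan(.5561,.2411,.3133,1.621)"
```

```text
time: 25.98
position: [0.4658, 0.2372, 0.2426]
tool_rot: [0.688, 0.725, -0.002, -0.002]
ft_force: [-7.5, 0.8, 2.9]
grip_width: 0.0114
grip_force: 30.0
shift/0.3 [-0.0028  0.2997 -0.2376] turn/2pi 0.0003 (alt -0.4997) rows>= 3 yaw0 1.6230 tilt -1.0000 t 25.9833
```

```bash
python3 -m handwheel '[[0,0.012,-0.015,0],[0,0.038,-0.045,0],[0,0.079,-0.088,0],[0,0.122,-0.127,0],[0,0.168,-0.163,0],[0,0.205,-0.188,0],[0,0.242,-0.211,0],[0,0.268,-0.226,0],[0,0.281,-0.233,0],[0,0.294,-0.239,0],[0,0.294,-0.239,0],[0,0.294,-0.239,0],[0,0.294,-0.239,0]]'
cat > m8.py <<'E'
from h import *
np.set_printoptions(precision=4,suppress=True)
o=robot.get_obs();p=o['position'];print(p,o['ft_force'])
h=np.array([.6684,.2467,.095])
ho=(h[0]-p[0])*np.cos(.05)+(h[1]-p[1])*np.sin(.05)
print('tcp dist',ho,'angle by x',np.degrees(np.arccos(ho/.2526)-.0674),'by z',np.degrees(np.arcsin((p[2]+.0085-.095)/.2526)-.0674))
c=cam('scene');im=c['frame'][:,:,::-1].copy()
def lidbox(t):
    P=[]
    for x in(-.21,0):
        for y in(-.15,.15):
            for z in(0,.035):
                X=x*np.cos(t)+z*np.sin(t);Z=-x*np.sin(t)+z*np.cos(t)
                P.append([h[0]+X*np.cos(.05)-y*np.sin(.05),h[1]+X*np.sin(.05)+y*np.cos(.05),h[2]+Z])
    return P
H,S,V=cv2.split(cv2.cvtColor(c['frame'],cv2.COLOR_RGB2HSV))
for t,col in((57,(0,255,255)),(60,(255,0,255)),(63,(0,255,0))): draw(c,im,[lidbox(np.radians(t))],col)
cv2.imwrite('pics/open.png',cv2.resize(im[40:260,230:530],None,fx=2.6,fy=2.6,interpolation=cv2.INTER_CUBIC))
E
python3 m8.py
```

```text
time: 27.07
position: [0.5555, 0.2419, 0.3168]
tool_rot: [0.688, 0.726, -0.0, -0.0]
ft_force: [-7.7, -1.0, 12.9]
grip_width: 0.0111
grip_force: 30.0
[0.5555 0.2419 0.3168] [-7.7132 -0.9621 12.8731]
tcp dist 0.11303157781585062 angle by x 59.55662084852661 by z 61.87331742807566
```

View pics/open.png

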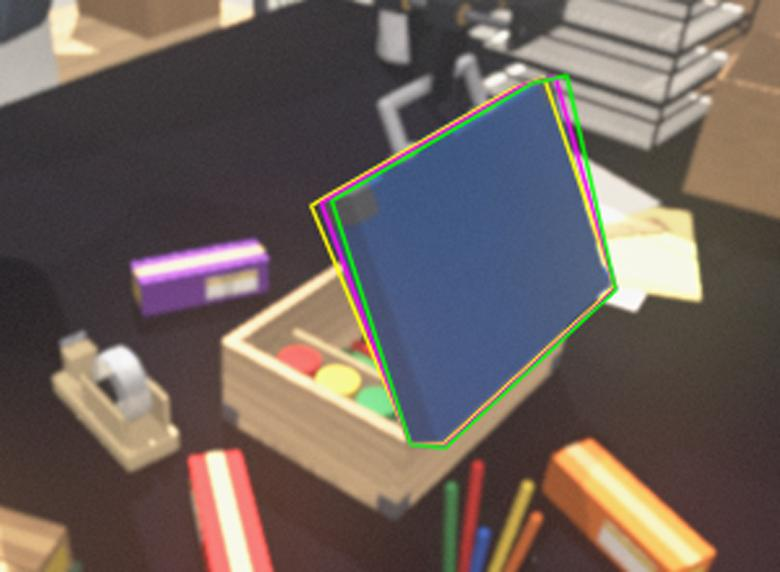

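The lid stands open in the scene view, with its edges near the 60° outline (free corner near crop pixel (335,200)). There is a mild radial strain on the tool, so I'll ease it off and then fit the angle numerically.

```bash
python3 -m handwheel '[[0,-0.003,-0.006,0],[0,-0.005,-0.01,0],[0,-0.005,-0.01,0],[0,-0.005,-0.01,0],[0,-0.005,-0.01,0],[0,-0.005,-0.01,0]]'
cat >> m8.py <<'E'
m=((H>100)&(H<125)&(S>80)&(V>45));ok=render(c,[lidbox(np.radians(a)) for a in(50,60,70)])>0
m=cv2.morphologyEx((m&ok).astype(np.uint8),cv2.MORPH_CLOSE,np.ones((7,7)))>0
ang=np.arange(54,68,.5);e=[np.abs(render(c,[lidbox(np.radians(a))])-m).sum() for a in ang]
i=int(np.argmin(e));print('fit',ang[i],e[i],m.sum(),np.round(e))
E
python3 m8.py
```

```text
time: 27.62
position: [0.555, 0.2419, 0.3166]
tool_rot: [0.688, 0.725, -0.0, -0.0]
ft_force: [-4.8, -0.6, 5.1]
grip_width: 0.0106
grip_force: 30.0
[0.555  0.2419 0.3166] [-4.8143 -0.6151  5.1325]
tcp dist 0.11349934922105298 angle by x 59.43791657832094 by z 61.784626898836265
fit 58.5 974.9058823529411 8708 [1155. 1115. 1087. 1061. 1032. 1007.  988.  978.  978.  975.  978.  995.
 1019. 1058. 1098. 1145. 1201. 1261. 1329. 1382. 1461. 1528. 1601. 1672.
 1749. 1819. 1900. 1988.]
```

```bash
python3 -c "
from h import *
print(job.hand_in())
o=robot.get_obs();print(o['time'],o['position'],o['grip_force'])"
```

```text
the job is handed in; nothing more can be done
None
the job is handed in; nothing more can be done
```

I handed the job in at about 28 s: both pencil cartons are on the carry board completing the windmill layer, and the gripper is holding the chest lid open at about 60° (my checks gave 58.5° to 61.8°).

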